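# Fit the orange signal lamp to the test station

## Task

Fit the orange signal lamp from the tray onto the bayonet base of the grey test station: feel for the slots with a light touch, push the lamp in against its spring, twist it clockwise (seen from above) about a quarter turn to its stop, and let go so that it stays locked. Do not force it, and leave the green spare lamp, the radio handset and the screwdriver where they are.

Things in the scene. Friction and masses are not known exactly. Their poses are not given: they have to be found in the camera images.
- lamp: Orange lamp module, 80 mm tall, 0.14 kg, upright in the tray. Origin: centre of its flat underside, z up. Round grey spigot: 15 mm radius at the end, tapering out to 20 mm at 6 mm up, then straight; round black flange, 30 mm radius, 25 to 30 mm up; orange lens 30 to 78 mm up. Two opposite steel lugs along its x axis: the lamp is the same after a half turn
- lamp_grip (a point): centre of the orange lens, 54 mm above the lamp's underside, same axes: an oval 56 mm long (x), 32 mm thick (y), 48 mm tall, with flat sides to grip across y
- lamp_lug (a point): outer end of one steel lug, 26 mm from the lamp's axis along its +x, 11 mm above the underside (the other is at -x); each lug is 9 mm wide, 6 mm high (8 to 14 mm up) and stands 6 mm out of the spigot
- spare_grip (a point): centre of the lens of the green spare lamp, the same shape as the orange one, standing beside it in the tray; leave it
- station: grey test station, a fixed enclosure 150 x 150 x 70 mm; origin at the centre of its underside, z up; its x axis runs along a diagonal of its square top, from corner to corner, and is shown by a yellow mark on the top either side of the lamp base
- seat (a point): centre of the mouth of the lamp base on the station, 104 mm above its underside, station's axes. A flat-topped ring, 36 mm outer radius, 34 mm high, bore 21.5 mm radius. Two opposite entry slots, 13 mm wide, 28 mm out from the axis, take the lugs; they lie along the station's x axis give or take 0.7 rad, not reported: feel (or see) for them. The ring is rubber-mounted: it gives 0.1 rad per 0.8 N m of twist and springs back
- seat_in (a point): on the base's axis, 25 mm below its mouth: where the lamp's underside is when pushed fully in (flange on the ring). Lugs resting on the ring's top: underside 8 mm below the mouth. Over the slots it drops freely 4 mm more, then meets the spring. From 22 mm below the mouth it can be turned clockwise seen from above, by about 1.4 rad (0.1 more or less), to a hard stop
- seat_locked (a point): on the base's axis, 19 mm below its mouth: where the lamp's underside is when locked. At the stop the spring lifts the lamp by 6 mm, from fully in, into this pocket when let up; let go anywhere else it is pushed out or stays unlocked. More than 60 N between lamp and station damages them
- plunger (a joint): brass spring plunger inside the base: 0 when free, grows as the lamp presses it (m): 0.007 with the lamp locked, 0.013 fully in. Its spring gives 4.4 N at first and 0.4 N more per mm
- handset: grey radio handset 110 x 56 x 26 mm with a 90 mm black antenna, lying on the bench; leave it
- driver: screwdriver lying on the bench; leave it
Things that resemble listed ones, but are neither listed nor needed, are in the scene too. What is meant by the lamp is not purple or white, and is the smaller of those in its own colour.

How it is judged:
By the outcome, as a careful person would: the job done as asked, in the order asked, and still so for the second after the job is handed in, with the robot touching nothing.
It also fails if it takes over 72 s, if anything falls off the work surface, if the arm or the gripper's body presses on something with over 40 N, if the wrist force passes 120 N, or if a joint passes its speed limit or range.

## Robot

A 7-joint arm with a two-finger parallel gripper is mounted at the origin on the work surface. World frame = base frame: x ahead of the robot, y to its left, z up, the work surface at z = 0. Lengths are in mm, angles in rad, forces in N, time in s.
With the tool pointing down it reaches from about 400 to 875 mm from the base axis. Payload 6.5 kg.
Tool frame: the origin (TCP) lies at the centre of the arm's flange, where the gripper is bolted on; the fingertips stand 173 mm ahead of it and the grasp point (between the pads) lies 155 mm ahead of it; z points along the fingers, y is the line along which they close (so a half turn about z gives the same grasp; the last joint's range is limited). The gripper opens to 85 mm and grips with 20 to 120 N. Pads are 22 mm wide; open, the fingers measure 114 mm over their backs; the gripper's body (76 mm by 85 mm) begins 54 mm behind the grasp point. The pads swing forward as they close: fully open they stand 13 mm farther back than shut.
Start: joints at [1.195, 0.536, -0.004, 1.538, 0.003, 1.067, -0.071], TCP at [198.165, -619.048, 404.69] pointing down, gripper open.
Joint ranges: [-2.7, 2.7], [-0.37, 2.16], [-1.27, 1.26], [0.24, 2.4], [-1.31, 4.45], [0.19, 1.91], [-2.76, 2.76]. Speed limits (rad/s): [2.39, 2.39, 3.14, 3.14, 3.14, 3.14, 3.14].

## Interface

Orientations are given as a unit quaternion [w, x, y, z].
In Python, from rig import arm gives the robot as it stands.
- The arm moves only by the tool arm_command, never from a script. Its arguments are lists of equal length, an entry for each row: "offset": the shift along the world's x, y, z in m, a list of three; "yaw": the turn about the world's z in degrees. A call has 1 to 10 rows; each row shifts and turns the commanded pose from where the row before left it; what a row does not reach is not made up. A row lasts 1/12 s, in which the tool goes at most 41.7 mm and 7.16 degrees, less where a joint would pass 70% of its speed; a pose out of reach is approached as far as the arm can. A call with a gripper value outside its range is refused whole. "jaw" is the finger opening in m, from 0 to 0.0854, set as the call begins (left out, the last holds). The fingers move at their own pace and stop on an object; the grip force is fixed at half the most. Time passes only in rows, so rows that do not move let the fingers close. It gives the time, the measured TCP pose, the force, the opening and the grip force at its end, in the units of the state.
- arm.read_state(): the state, without advancing time (a new reading comes with each control period).
- arm.grab_frame(name): name is "side" or "top"; returns (picture, depth): 480x640x3 uint8, red, green, blue; 480x640 float32, mm along the optical axis (not along the pixel's ray), 0 where there is no reading.
- arm.camera_info(name): a dict with "camera_matrix" (3x3 intrinsics, pixels), "k1" (the pictures are not rectified: a ray, as slopes to the right and down, at radius r is drawn at 1 + k1 r^2 times it, then the intrinsics apply), "camera_from_world" (4x4, takes a point from world to camera coordinates). Camera axes: x right, y down, z forward; pixel columns grow to the right and rows downward; lengths in mm; the calibration is good to about 2 mm. A picture is of the moment at which its call begins. camera_info takes no time and is no camera call.
- arm.job_done(): hands the job in; it is judged then, once.
Trained networks look in the newest picture that a camera, given by its name, has taken for a name from the list of things; names that differ only in an ending like _2 or _b are one class to them, and where a whole thing is asked for, a point or a joint stands for the part that bears it (a point fixed in the world has none). Each returns a list of dicts, best first, with "score" (0 to 1); they miss things now and then, are a little off and sometimes report something else, mostly with a low value. They report only what shows in the picture. A call takes as long as a camera call. They do not tell look-alikes from the thing itself.
- arm.spot_in(query, camera): "centre" ([row, column] in pixels, amid what is visible of it).
- arm.regions_of(query, camera): "pixels" (480x640 bool, what is visible of it) and "centre" ([row, column] in pixels, amid what is visible of it).
The state is a dict: "time": time; "qpos": joint angles; "dq": joint speeds; "joint_torque": joint torques, N m; "eef_pos": TCP position; "tool_rot": TCP orientation; "ft_force": force on the tool from outside, world axes, zero at the start; "ft_torque": the same for the moment, N m; "opening": opening from 0.0 (shut) to 1.0 (fully open); "gripper_force": force on a finger pad.
Only numpy, scipy, OpenCV 4.12 (cv2) and the standard library are available. Lean on these libraries where they do the work, as an engineer would, in place of code of your own. Each camera call takes 0.05 s, during which the arm holds its last target. There are 200 camera calls.

## Working session

There is one attempt and no reset: what is moved stays moved. The work goes in short steps, Python scripts to look and compute and a tool call to move; the robot and the scene stay as the last step left them, time stands still between calls to the robot, and variables do not carry over. Pictures are saved under pics/ and viewed, at most 10 in all, crops included, and the job is handed in when it is done.

Besides the shell and the picture viewer there is one more tool, called after "Call:" as a command line: name --pt "numbers of a row" for each row, then --argument value for the rest. arm_command: Moves the arm, as the interface text tells. Its arguments: {"type":"object","properties":{"offset":{"type":"array","items":{"type":"array","items":{"type":"number"}}},"yaw":{"type":"array","items":{"type":"number"}},"jaw":{"type":"number"}},"required":["offset","yaw"]}

```bash
mkdir -p pics; cat > h.py <<'E'
import numpy as np, cv2
from rig import arm
def unproj(name,rc,depth):
    i=arm.camera_info(name);K=np.array(i["camera_matrix"]);k1=i["k1"];T=np.array(i["camera_from_world"])
    rc=np.atleast_2d(rc).astype(float);d=np.atleast_1d(depth)
    u=(rc[:,1]-K[0,2])/K[0,0];v=(rc[:,0]-K[1,2])/K[1,1];x,y=u.copy(),v.copy()
    for _ in range(10):
        s=1+k1*(x*x+y*y);x,y=u/s,v/s
    P=np.c_[x*d,y*d,d];return (P-T[:3,3])@T[:3,:3]
def proj(name,P):
    i=arm.camera_info(name);K=np.array(i["camera_matrix"]);k1=i["k1"];T=np.array(i["camera_from_world"])
    P=np.atleast_2d(P)@T[:3,:3].T+T[:3,3];x,y=P[:,0]/P[:,2],P[:,1]/P[:,2];s=1+k1*(x*x+y*y)
    return np.c_[K[1,1]*y*s+K[1,2],K[0,0]*x*s+K[0,2]]
def save(name,f):
    p,d=arm.grab_frame(name);cv2.imwrite(f,p[:,:,::-1]);np.save("d_%s.npy"%name,d);np.save("p_%s.npy"%name,p);return p,d
E
python3 - <<'E'
from h import *
for n in("top","side"):
    p,d=save(n,"pics/%s0.png"%n)
    i=arm.camera_info(n);print(n,np.round(np.array(i["camera_from_world"]),3).tolist(),i["camera_matrix"],i["k1"])
    for q in("lamp","station","seat"):
        for r in arm.spot_in(q,n):
            c=np.round(r["centre"]).astype(int);print(q,round(r["score"],2),c,unproj(n,c,d[c[0],c[1]]).round())
s=arm.read_state();print(s["time"],s["tool_rot"],s["eef_pos"],s["opening"])
E
```

```text
top [[-0.009, -1.0, 0.008, 76.964], [-0.99, 0.008, -0.143, 603.774], [0.143, -0.009, -0.99, 916.764], [0.0, 0.0, 0.0, 1.0]] [[451.80592899   0.         321.18336191]
 [  0.         451.80592899 245.63523025]
 [  0.           0.           1.        ]] 0.012557032284157244
lamp 0.81 [254 162] [[581. 386. 105.]]
lamp 0.69 [261 230] [[569. 257.  84.]]
lamp 0.62 [331 230] [[430. 254.  83.]]
lamp 0.58 [198 174] [[693. 365. 111.]]
station 0.58 [264 464] [[ 558. -213.   94.]]
seat 0.56 [265 461] [[ 555. -203.  106.]]
side [[-0.926, -0.377, 0.021, 600.431], [-0.275, 0.636, -0.721, 180.684], [0.259, -0.674, -0.692, 1023.902], [0.0, 0.0, 0.0, 1.0]] [[572.5320322    0.         318.08425537]
 [  0.         572.5320322  242.61074631]
 [  0.           0.           1.        ]] -0.16733948362963996
lamp 0.86 [399 248] [[581. 438. 105.]]
lamp 0.77 [333 298] [[571. 280.  75.]]
lamp 0.66 [368 378] [[430. 288.  65.]]
lamp 0.6 [357 196] [[691. 399.  94.]]
station 0.98 [183 388] [[ 555. -165.   72.]]
station 0.24 [336 301] [[566. 280.  69.]]
seat 0.62 [184 390] [[ 550. -167.   69.]]
0.4 [-1.32526629e-04  9.88022391e-01  1.54310515e-01 -5.16008867e-05] [ 198.15112699 -618.99695744  404.55619235] 1.0001349320863715
```

View pics/top0.png

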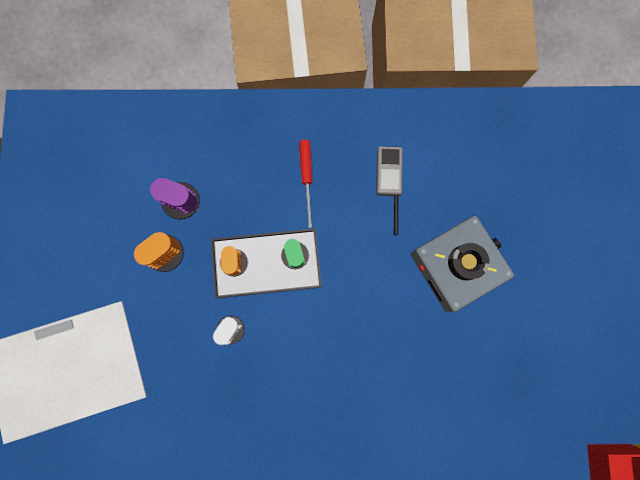

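View pics/side0.png

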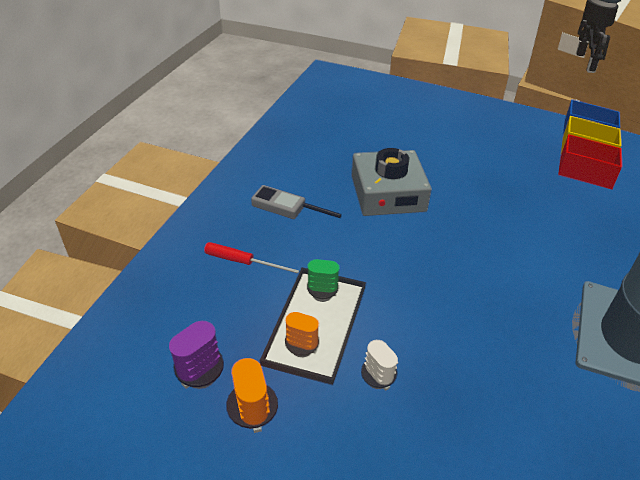

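The lamp is the small orange one in the tray, at about (262,231) in the top view. The ring is at about (262,469), with yellow marks either side of it. Next I'll measure the lens and ring from the depth image, plus an enlarged crop of the base.

```bash
python3 - <<'E'
from h import *
p=np.load("p_top.npy");d=np.load("d_top.npy")
R,C=np.mgrid[0:480,0:640];W=unproj("top",np.c_[R.ravel(),C.ravel()],d.ravel()).reshape(480,640,3)
hsv=cv2.cvtColor(p,cv2.COLOR_RGB2HSV)
def box(r0,r1,c0,c1): return (R>=r0)&(R<r1)&(C>=c0)&(C<c1)
m=box(240,285,215,250)&(hsv[...,0]<22)&(hsv[...,0]>4)&(hsv[...,1]>150)
z=W[m][:,2];zt=np.percentile(z,90);print("lens top",zt,np.percentile(z,[2,50,98]))
t=m&(W[...,2]>zt-4);q=W[t][:,:2].astype(np.float32);r=cv2.minAreaRect(q);print(t.sum(),r,q.mean(0))
u,s,v=np.linalg.svd(q-q.mean(0),full_matrices=False);print("long axis",np.degrees(np.arctan2(v[0,1],v[0,0])))
print("tray floor",np.median(W[box(280,290,225,310)][:,2]))
# station
m=box(200,320,400,520);z=W[m][:,2];h=np.histogram(z,bins=np.arange(0,120,4));print(h[0])
y=m&(hsv[...,0]>20)&(hsv[...,0]<35)&(hsv[...,1]>120)&(W[...,2]<90)&(W[...,2]>60)
n,l,st,ce=cv2.connectedComponentsWithStats(y.astype(np.uint8))
for i in range(1,n):
    if st[i,4]>4: print("yellow",st[i],W[l==i].mean(0).round(1))
ring=m&(W[...,2]>97);q=W[ring];print("ring z",np.median(q[:,2]),len(q),cv2.minEnclosingCircle(q[:,:2].astype(np.float32)))
c=p[225:300,430:505];cv2.imwrite("pics/ring0.png",cv2.resize(c[:,:,::-1],None,fx=8,fy=8,interpolation=cv2.INTER_CUBIC))
cx,cy=np.array(cv2.minEnclosingCircle(q[:,:2].astype(np.float32))[0])
# sampled grey at ring top vs angle
for rr in (25,):
  a=np.arange(0,360,10);P=np.c_[cx+rr*np.cos(np.radians(a)),cy+rr*np.sin(np.radians(a)),a*0+104.]
  uv=proj("top",P);ii=np.round(uv).astype(int)
  for k in range(len(a)): print(a[k],W[ii[k,0],ii[k,1],2].round(),p[ii[k,0],ii[k,1]].mean().round(),end=' | ')
E
```

```text
lens top 86.92274867241561 [46.82503795 84.77607317 88.55333552]
362 ((516.468994140625, 185.98904418945312), (227.30062866210938, 48.345069885253906), 53.08057403564453) [569.5365 255.9086]
long axis -127.85489
tray floor 5.307157562936132
[4990  243   30   26   22   19   17   29   31   30   50   69   52   60
   38   59  430 2947  723   30   34   38  119  142   36  275  378    9
    0]
yellow [436 254   9   4  20] [ 578.  -172.2   70.8]
yellow [488 267   8   5  19] [ 549.1 -276.4   71.1]
ring z 104.38688661464208 745 ((519.934814453125, -89.02134704589844), 177.5407257080078)
0 4.0 96.0 | 10 2.0 99.0 | 20 -3.0 98.0 | 30 -1.0 99.0 | 40 -3.0 101.0 | 50 -1.0 98.0 | 60 -2.0 102.0 | 70 1.0 96.0 | 80 -2.0 96.0 | 90 -1.0 98.0 | 100 0.0 97.0 | 110 0.0 97.0 | 120 1.0 96.0 | 130 -1.0 99.0 | 140 2.0 98.0 | 150 1.0 99.0 | 160 -2.0 96.0 | 170 -3.0 99.0 | 180 -1.0 98.0 | 190 2.0 97.0 | 200 3.0 95.0 | 210 1.0 96.0 | 220 2.0 99.0 | 230 -0.0 98.0 | 240 1.0 98.0 | 250 -3.0 99.0 | 260 1.0 95.0 | 270 -0.0 99.0 | 280 1.0 98.0 | 290 0.0 100.0 | 300 -1.0 97.0 | 310 -2.0 98.0 | 320 -0.0 96.0 | 330 -3.0 98.0 | 340 -1.0 100.0 | 350 1.0 98.0 |
```

View pics/ring0.png

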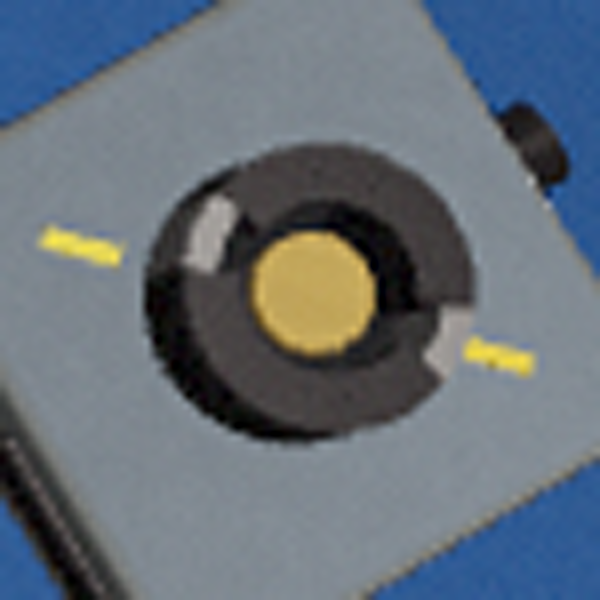

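The crop shows the ring with two light slot patches, at about (235,210) and (340,450) in crop pixels (row, column), so the slots are rotated a little from the yellow marks. I'll rectify the image onto the ring-top plane and get angles.

```bash
python3 - <<'E'
from h import *
p=np.load("p_top.npy");d=np.load("d_top.npy")
R,C=np.mgrid[0:480,0:640];W=unproj("top",np.c_[R.ravel(),C.ravel()],d.ravel()).reshape(480,640,3)
hsv=cv2.cvtColor(p,cv2.COLOR_RGB2HSV)
def box(r0,r1,c0,c1): return (R>=r0)&(R<r1)&(C>=c0)&(C<c1)
m=box(240,285,215,250)&(hsv[...,0]<22)&(hsv[...,0]>4)&(hsv[...,1]>120)&(abs(W[...,2]-85.5)<6)
m=cv2.morphologyEx(m.astype(np.uint8),cv2.MORPH_OPEN,np.ones((3,3)))>0
q=unproj("top",np.c_[R[m],C[m]],0*R[m]+1.)  # intersect rays with plane z=83
T=np.array(arm.camera_info("top")["camera_from_world"]);o=-T[:3,:3].T@T[:3,3]
def plane(rc,z):
    v=unproj("top",rc,np.ones(len(rc)))-o;return o+v*((z-o[2])/v[:,2])[:,None]
q=plane(np.c_[R[m],C[m]],84.)[:,:2].astype(np.float32)
print("lens",m.sum(),cv2.minAreaRect(q),q.mean(0))
# side camera too
# rectified ring
S=4;g=np.arange(-50,50,1/S);cx,cy=559,-222
X,Y=np.meshgrid(cx+g,cy+g,indexing='ij')
out=[]
uv=proj("top",np.c_[X.ravel(),Y.ravel(),0*X.ravel()+104]).astype(np.float32)
im=cv2.remap(p,uv[:,1].reshape(X.shape),uv[:,0].reshape(X.shape),cv2.INTER_LINEAR)
# ring top pixels by depth
k=box(225,300,430,505)&(abs(W[...,2]-104)<5)
k=cv2.morphologyEx(k.astype(np.uint8),cv2.MORPH_OPEN,np.ones((2,2)))>0
qq=plane(np.c_[R[k],C[k]],104.)[:,:2].astype(np.float32)
print("ring",len(qq),cv2.minEnclosingCircle(qq),cv2.fitEllipse(cv2.convexHull(qq)))
# image x -> world -y, up -> +x
vis=im[::-1,::-1].copy();cv2.imwrite("pics/rect.png",cv2.resize(vis[:,:,::-1],(600,600)))
cv2.imwrite("pics/rectlens.png",vis)
c=cv2.fitEllipse(cv2.convexHull(qq))[0];a=np.arange(0,360,6)
for rr in (24.5,27,30,33):
    uv=proj("top",np.c_[c[0]+rr*np.cos(np.radians(a)),c[1]+rr*np.sin(np.radians(a)),0*a+104.]).astype(np.float32)
    b=cv2.remap(p,uv[:,1],uv[:,0],cv2.INTER_LINEAR).mean(-1).ravel();print(rr,[(int(x),int(y)) for x,y in zip(a,b) if y>90 or y<40])
E
```

```text
lens 401 ((571.788818359375, 258.6773986816406), (55.070987701416016, 32.28947830200195), 1.0127075910568237) [571.5954  258.48337]
ring 671 ((561.5330810546875, -224.52301025390625), 37.12712860107422) ((561.7791748046875, -224.67333984375), (71.17573547363281, 73.80382537841797), 11.866544723510742)
24.5 [(48, 38), (54, 28), (66, 37)]
27 [(48, 32), (54, 26), (60, 35), (66, 35), (72, 34), (234, 133), (240, 137), (246, 123), (252, 117), (258, 124)]
30 [(54, 97), (60, 100), (66, 126), (72, 121), (78, 97), (234, 151), (240, 154), (246, 152), (252, 154), (258, 152), (264, 97)]
33 [(48, 132), (54, 158), (60, 158), (66, 158), (72, 159), (78, 138), (228, 94), (234, 152), (240, 149), (246, 152), (252, 150), (258, 151), (264, 100)]
```

View pics/rect.png

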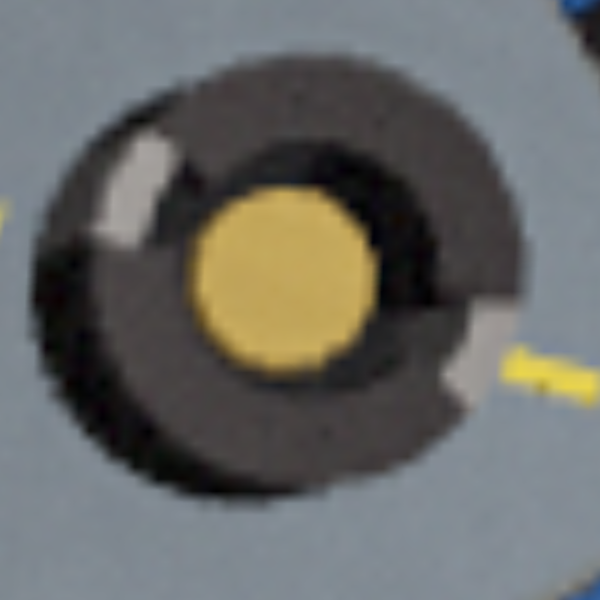

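Slot line is at about 65° azimuth, with the base at about (562,-224). The lamp is at (571.7,258.6) with its long axis near +1°. Moving over the lamp.

Call:
arm_command --pt "0.02 0.029 0" --pt "0.02 0.029 0" --pt "0.02 0.029 0" --pt "0.02 0.029 0" --pt "0.02 0.029 0" --pt "0.02 0.029 0" --pt "0.02 0.029 0" --pt "0.02 0.029 0" --pt "0.02 0.029 0" --pt "0.02 0.029 0" --yaw '[-1.7, -1.7, -1.7, -1.7, -1.7, -1.7, -1.7, -1.7, -1.7, -1.7]' --jaw 0.0854

```text
time: 1.23
eef_pos: [398.9, -327.5, 404.9]
tool_rot: [0.0, 1.0, 0.006, 0.0]
ft_force: [0.5, 0.1, -0.1]
opening: 0.997
gripper_force: 0.0
```

Call:
arm_command --pt "0.01 0.029 0" --pt "0.01 0.029 0" --pt "0.01 0.029 0" --pt "0.01 0.029 0" --pt "0.01 0.029 0" --pt "0.01 0.029 0" --pt "0.01 0.029 0" --pt "0.01 0.029 0" --pt "0.01 0.029 0" --pt "0.01 0.029 0" --yaw '[0, 0, 0, 0, 0, 0, 0, 0, 0, 0]'

```text
time: 2.07
eef_pos: [498.5, -37.6, 404.9]
tool_rot: [0.0, 1.0, 0.007, 0.0]
ft_force: [0.1, -0.5, 0.3]
opening: 0.998
gripper_force: 0.0
```

Call:
arm_command --pt "0.0073 0.0297 0" --pt "0.0073 0.0297 0" --pt "0.0073 0.0297 0" --pt "0.0073 0.0297 0" --pt "0.0073 0.0297 0" --pt "0.0073 0.0297 0" --pt "0.0073 0.0297 0" --pt "0.0073 0.0297 0" --pt "0.0073 0.0297 0" --pt "0 0 0" --yaw '[0, 0, 0, 0, 0, 0, 0, 0, 0, 0]'

```text
time: 2.9
eef_pos: [563.3, 235.2, 404.9]
tool_rot: [-0.003, 1.0, 0.01, 0.0]
ft_force: [-1.3, 0.3, -0.2]
opening: 0.998
gripper_force: 0.0
```

```bash
python3 - <<'E'
from h import *
p,d=save("side","pics/side1.png")
s=arm.read_state();print(s["eef_pos"],s["tool_rot"],s["qpos"])
# lens from side cam: silhouette fit against model extruded oval, pose x,y,theta
hsv=cv2.cvtColor(p,cv2.COLOR_RGB2HSV)
p0=np.load("p_top.npy");h0=cv2.cvtColor(p0,cv2.COLOR_RGB2HSV)
def mask(h,r0,r1,c0,c1):
    m=np.zeros(h.shape[:2],np.uint8);m[r0:r1,c0:c1]=((h[...,0]<22)&(h[...,0]>3)&(h[...,1]>110)&(h[...,2]>60))[r0:r1,c0:c1];return cv2.morphologyEx(m,cv2.MORPH_CLOSE,np.ones((3,3)))
ms=mask(hsv,305,358,280,325);mt=mask(h0,240,285,215,250)
from scipy.optimize import minimize
def sil(cam,x,y,th,zb):
    a=np.linspace(0,2*np.pi,40);P=np.c_[16*np.cos(a)+12*np.sign(np.cos(a)),16*np.sin(a)]
    c,s=np.cos(th),np.sin(th);P=P@np.array([[c,s],[-s,c]])+[x,y]
    Q=np.r_[np.c_[P,0*a+zb+30],np.c_[P,0*a+zb+78]]
    uv=proj(cam,Q)[:,::-1].astype(np.float32)
    m=np.zeros((480,640),np.uint8);cv2.fillConvexPoly(m,np.round(cv2.convexHull(uv)*16).astype(np.int32),1,shift=4);return m
for cams in (("top",),("side",),("top","side")):
    f=lambda v:sum((sil(c,v[0],v[1],v[2]/50,5)!=(mt if c=="top" else ms)).sum() for c in cams)
    b=min((minimize(f,[570+dx,258,50*t],method="Nelder-Mead",options=dict(initial_simplex=np.array([[570+dx,258,50*t],[576,258,50*t],[570,264,50*t],[570,258,50*t+8]]))) for t in(-.15,0,.15) for dx in(-1,2)),key=lambda r:r.fun)
    print(cams,b.x[:2].round(1),np.degrees(b.x[2]/50).round(1),b.fun,ms.sum(),mt.sum())
E
```

```text
[563.34105743 232.15579028 404.63112888] [-1.26196826e-03  9.99955922e-01  9.30366290e-03 -6.37874546e-05] [-0.24080991  0.48655615 -0.30742566  1.63786558  0.16203873  1.04139285
 -2.14881852]
('top',) [571.3 259.9] 2.2 21.0 1055 508
('side',) [572.7 262.3] 0.1 33.0 1055 508
('top', 'side') [572.4 261.7] 0.2 98.0 1055 508
```

View pics/side1.png

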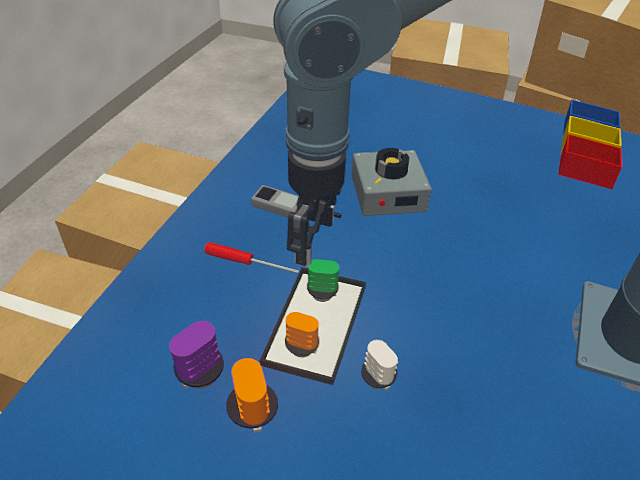

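The view shows the open gripper short of the orange lens, which is at about (332,302). Combining both cameras puts the lens at about (572.2,261). Correcting the position and descending partway.

Call:
arm_command --pt "0.0085 0.0325 0" --pt "0 0 0" --pt "0 0 -0.02" --pt "0 0 -0.02" --pt "0 0 -0.02" --pt "0 0 -0.02" --pt "0 0 -0.015" --pt "0 0 0" --pt "0 0 0" --pt "0 0 0" --yaw '[0, 0, 0, 0, 0, 0, 0, 0, 0, 0]'

```text
time: 3.78
eef_pos: [572.9, 260.4, 310.9]
tool_rot: [-0.0, 1.0, 0.006, 0.001]
ft_force: [-0.2, 0.5, 0.5]
opening: 1.0
gripper_force: 0.0
```

```bash
python3 - <<'E'
from h import *
p,d=save("side","pics/side2.png")
s=arm.read_state();print(s["eef_pos"],s["tool_rot"])
cv2.imwrite("pics/side2c.png",cv2.resize(p[200:370,220:400,::-1],None,fx=3.4,fy=3.4,interpolation=cv2.INTER_CUBIC))
E
```

```text
[572.93749491 260.64733615 311.15359857] [-4.20568739e-04  9.99979429e-01  6.31880799e-03  1.01842701e-03]
```

View pics/side2c.png

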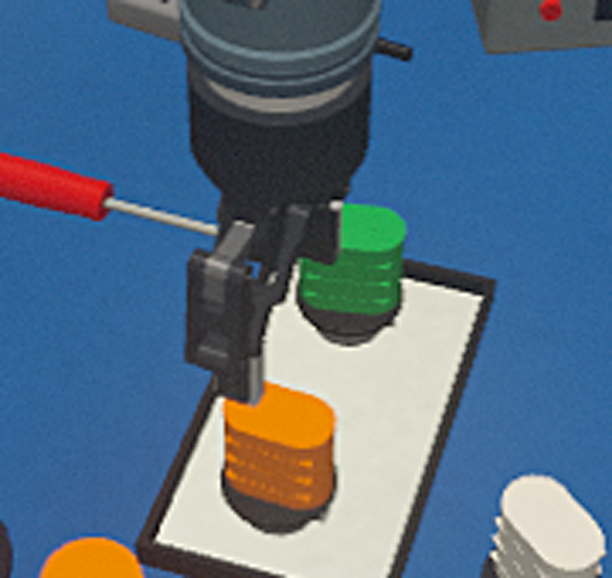

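The gripper is centred above the orange lens (crop about (430,280)) with the jaws either side. Descending and gripping.

Call:
arm_command --pt "0 0.0005 -0.015" --pt "0 0 -0.015" --pt "0 0 -0.015" --pt "0 0 -0.015" --pt "0 0 -0.015" --pt "0 0 -0.01" --pt "0 0 -0.008" --pt "0 0 0" --pt "0 0 0" --pt "0 0 0" --yaw '[0, 0, 0, 0, 0, 0, 0, 0, 0, 0]'

```text
time: 4.67
eef_pos: [572.8, 261.5, 217.7]
tool_rot: [-0.0, 1.0, 0.007, 0.001]
ft_force: [0.2, -0.4, 0.7]
opening: 0.998
gripper_force: 0.0
```

Call:
arm_command --pt "0 0 0" --pt "0 0 0" --pt "0 0 0" --pt "0 0 0" --pt "0 0 0" --pt "0 0 0" --pt "0 0 0" --pt "0 0 0" --pt "0 0 0" --pt "0 0 0" --yaw '[0, 0, 0, 0, 0, 0, 0, 0, 0, 0]' --jaw 0.02

```text
time: 5.5
eef_pos: [572.6, 261.3, 217.1]
tool_rot: [-0.0, 1.0, 0.007, 0.0]
ft_force: [0.1, 0.2, 5.3]
opening: 0.367
gripper_force: 59.4
```

Call:
arm_command --pt "0 0 0.005" --pt "0 0 0.015" --pt "0 0 0.02" --pt "0 0 0.02" --pt "0 0 0.02" --pt "0 0 0.02" --pt "0 0 0.02" --pt "0 0 0.01" --pt "0 0 0" --pt "0 0 0" --yaw '[0, 0, 0, 0, 0, 0, 0, 0, 0, 0]'

```text
time: 6.33
eef_pos: [572.2, 261.1, 346.8]
tool_rot: [-0.0, 1.0, 0.007, 0.0]
ft_force: [0.2, 0.0, -1.5]
opening: 0.369
gripper_force: 59.2
```

Call:
arm_command --pt "-0.0005 -0.0243 0.001" --pt "-0.0005 -0.0243 0.001" --pt "-0.0005 -0.0243 0.001" --pt "-0.0005 -0.0243 0.001" --pt "-0.0005 -0.0243 0.001" --pt "-0.0005 -0.0243 0.001" --pt "-0.0005 -0.0243 0.001" --pt "-0.0005 -0.0243 0.001" --pt "-0.0005 -0.0243 0.001" --pt "-0.0005 -0.0243 0.001" --yaw '[3.2, 3.2, 3.2, 3.2, 3.2, 3.2, 3.2, 3.2, 3.2, 3.2]'

```text
time: 7.17
eef_pos: [566.5, 16.9, 355.1]
tool_rot: [-0.0, 0.959, 0.283, -0.001]
ft_force: [2.6, -1.1, -1.2]
opening: 0.366
gripper_force: 59.2
```

Call:
arm_command --pt "-0.0005 -0.0243 0" --pt "-0.0005 -0.0243 0" --pt "-0.0005 -0.0243 0" --pt "-0.0005 -0.0243 0" --pt "-0.0005 -0.0243 0" --pt "-0.0005 -0.0243 0" --pt "-0.0005 -0.0243 0" --pt "-0.0005 -0.0243 0" --pt "-0.0005 -0.0243 0" --pt "-0.0005 -0.0243 0" --yaw '[3.2, 3.2, 3.2, 3.2, 3.2, 3.2, 3.2, 3.2, 3.2, 3.2]'

```text
time: 8.0
eef_pos: [561.5, -225.8, 354.8]
tool_rot: [-0.001, 0.844, 0.537, -0.001]
ft_force: [0.2, 0.7, -1.4]
opening: 0.365
gripper_force: 59.2
```

Call:
arm_command --pt "0 0 0" --pt "0 0 0" --pt "0 0 0" --pt "0 0 0" --yaw '[0, 0, 0, 0]'

```text
time: 8.33
eef_pos: [562.3, -223.2, 356.0]
tool_rot: [-0.001, 0.844, 0.536, -0.0]
ft_force: [1.1, 0.4, -0.9]
opening: 0.367
gripper_force: 59.3
```

```bash
python3 - <<'E'
from h import *
p,d=save("side","pics/side3.png")
s=arm.read_state();print(s["eef_pos"],s["tool_rot"],s["opening"],s["ft_force"],s["qpos"])
cv2.imwrite("pics/side3c.png",cv2.resize(p[50:230,300:480,::-1],None,fx=3.3,fy=3.3,interpolation=cv2.INTER_CUBIC))
# ring centre from side camera: dark ring top via depth
R,C=np.mgrid[0:480,0:640]
p0=cv2.imread("pics/side0.png")
E
```

```text
[ 562.47240275 -223.2384228   356.23498668] [-6.07083920e-04  8.44060658e-01  5.36247364e-01 -4.04022944e-05] 0.3634153112706475 [ 0.03624447  0.88333073 -0.74572161] [ 0.64845976  0.5625072  -0.47908435  1.68256941  0.3013267   0.97154183
 -0.37814626]
```

View pics/side3c.png

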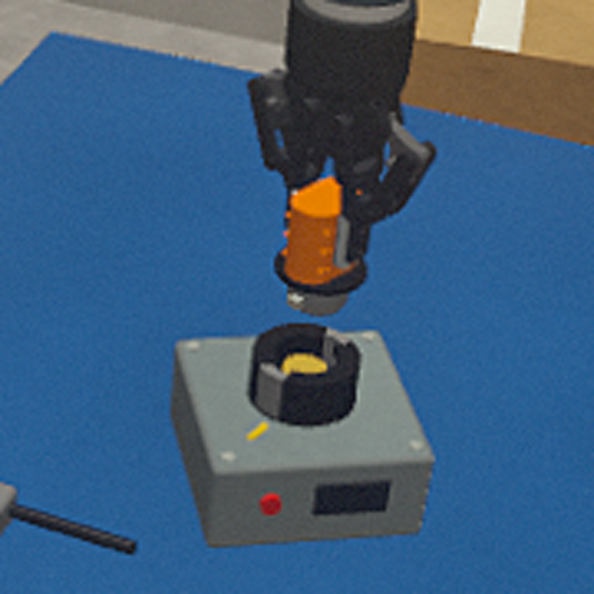

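The lamp is held above the ring, with its lug at crop (295,300) roughly over the left slot at (385,270). A quick two-camera silhouette fit will refine the ring centre.

```bash
python3 - <<'E'
from h import *
from scipy.optimize import minimize
def cyl(cam,x,y):
    a=np.linspace(0,2*np.pi,60);P=np.c_[36*np.cos(a)+x,36*np.sin(a)+y]
    uv=proj(cam,np.r_[np.c_[P,0*a+70],np.c_[P,0*a+104]])[:,::-1].astype(np.float32)
    m=np.zeros((480,640),np.uint8);cv2.fillConvexPoly(m,np.round(cv2.convexHull(uv)*16).astype(np.int32),1,shift=4);return m
M={}
for cam,f,b in(("top","pics/top0.png",(235,290,440,496)),("side","pics/side0.png",(145,183,370,414))):
    g=cv2.imread(f).max(2);m=np.zeros(g.shape,np.uint8);r0,r1,c0,c1=b;m[r0:r1,c0:c1]=g[r0:r1,c0:c1]<95
    n,l,st,_=cv2.connectedComponentsWithStats(m);m=(l==1+np.argmax(st[1:,4])).astype(np.uint8)
    h=np.zeros_like(m);cv2.fillConvexPoly(h,cv2.convexHull(cv2.findContours(m,0,1)[0][0]),1);M[cam]=h
for cams in(("top",),("side",),("top","side")):
    f=lambda v:sum((cyl(c,*v)!=M[c]).sum() for c in cams)
    b=minimize(f,[562,-224],method="Nelder-Mead",options=dict(initial_simplex=[[558,-224],[567,-222],[562,-229]]))
    print(cams,b.x.round(1),b.fun,[int(M[c].sum()) for c in cams])
E
```

```text
('top',) [ 563.6 -223.2] 38.0 [1234]
('side',) [ 564.2 -217.5] 29.0 [920]
('top', 'side') [ 563.7 -221.3] 144.0 [1234, 920]
```

```bash
python3 - <<'E'
from h import *
from scipy.optimize import minimize
p=cv2.imread("pics/side3.png");T=356.2-212
def lens(x,y,dz):
    th=np.radians(65);a=np.linspace(0,2*np.pi,40);P=np.c_[16*np.cos(a)+12*np.sign(np.cos(a)),16*np.sin(a)]
    c,s=np.cos(th),np.sin(th);P=P@np.array([[c,s],[-s,c]])+[x,y]
    F=np.c_[30*np.cos(a)+x,30*np.sin(a)+y]
    ms=[]
    for Q in(np.r_[np.c_[P,0*a+T+dz+30],np.c_[P,0*a+T+dz+78]],np.r_[np.c_[F,0*a+T+dz+25],np.c_[F,0*a+T+dz+30]]):
        uv=proj("side",Q)[:,::-1].astype(np.float32);m=np.zeros((480,640),np.uint8);cv2.fillConvexPoly(m,np.round(cv2.convexHull(uv)*16).astype(np.int32),1,shift=4);ms.append(m)
    return ms
L,F=lens(562.5,-223.2,0);u=L|F
v=p.copy()
for m,c in((L,(0,255,0)),(F,(255,0,255))):
    cs=cv2.findContours(m,0,1)[0][0]
# draw on enlarged image
k=6;e=cv2.resize(p[90:180,340:440],None,fx=k,fy=k,interpolation=cv2.INTER_CUBIC)
for m,c in((L,(0,255,0)),(F,(255,0,255))):
    b=cv2.resize(m[90:180,340:440],None,fx=k,fy=k,interpolation=cv2.INTER_LINEAR);cv2.drawContours(e,cv2.findContours(b,0,1)[0],-1,c,1)
a=np.linspace(0,2*np.pi,100)
for (x,y),c in(((563.6,-223.2),(255,255,0)),((564.2,-217.5),(0,255,255))):
    uv=(proj("side",np.c_[36*np.cos(a)+x,36*np.sin(a)+y,0*a+104])[:,::-1]-[340,90]+.5)*k
    cv2.polylines(e,[uv.astype(np.int32)],True,c,1)
cv2.imwrite("pics/ov.png",e)
E
```

```text
(no output)
```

View pics/ov.png

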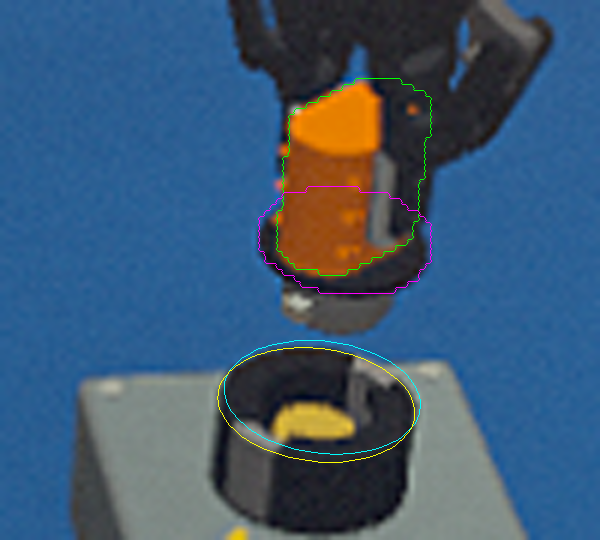

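The overlay shows the held flange matching the TCP-based model, so the camera is consistent. The ring looks a couple of mm towards +y, so I'll aim at about (564,-220.8) and descend gently.

Call:
arm_command --pt "0.0015 0.0024 -0.01" --pt "0 0 -0.01" --pt "0 0 -0.01" --pt "0 0 -0.006" --pt "0 0 -0.004" --pt "0 0 -0.002" --pt "0 0 0" --pt "0 0 0" --yaw '[0, 0, 0, 0, 0, 0, 0, 0]'

```text
time: 9.05
eef_pos: [564.0, -222.4, 314.8]
tool_rot: [0.0, 0.845, 0.535, 0.0]
ft_force: [-0.3, 0.2, -1.0]
opening: 0.366
gripper_force: 59.4
```

Call:
arm_command --pt "0 0 -0.001" --pt "0 0 -0.001" --pt "0 0 -0.001" --pt "0 0 0" --yaw '[0, 0, 0, 0]'

```text
time: 9.38
eef_pos: [563.8, -222.4, 311.6]
tool_rot: [0.0, 0.845, 0.535, -0.0]
ft_force: [-0.1, 0.1, -2.1]
opening: 0.367
gripper_force: 59.4
```

Call:
arm_command --pt "0 0 -0.001" --pt "0 0 -0.001" --pt "0 0 0" --pt "0 0 0" --yaw '[0, 0, 0, 0]'

```text
time: 9.72
eef_pos: [563.8, -222.3, 309.6]
tool_rot: [-0.0, 0.845, 0.535, -0.0]
ft_force: [-0.1, 0.0, -1.4]
opening: 0.367
gripper_force: 59.4
```

Call:
arm_command --pt "0 0 -0.001" --pt "0 0 -0.001" --pt "0 0 0" --pt "0 0 0" --yaw '[0, 0, 0, 0]'

```text
time: 10.05
eef_pos: [563.8, -222.3, 307.6]
tool_rot: [-0.0, 0.845, 0.535, -0.0]
ft_force: [-0.1, 0.7, -1.3]
opening: 0.37
gripper_force: 59.4
```

Call:
arm_command --pt "0 0 -0.001" --pt "0 0 -0.001" --pt "0 0 0" --pt "0 0 0" --yaw '[0, 0, 0, 0]'

```text
time: 10.38
eef_pos: [563.8, -222.3, 305.6]
tool_rot: [-0.0, 0.845, 0.535, -0.0]
ft_force: [-0.3, -0.1, -1.3]
opening: 0.367
gripper_force: 59.4
```

Call:
arm_command --pt "0 0 -0.001" --pt "0 0 -0.001" --pt "0 0 0" --pt "0 0 0" --yaw '[0, 0, 0, 0]'

```text
time: 10.72
eef_pos: [564.0, -222.3, 304.0]
tool_rot: [0.0, 0.845, 0.535, 0.0]
ft_force: [-1.3, 0.6, 2.5]
opening: 0.366
gripper_force: 59.9
```

Call:
arm_command --pt "0 0 -0.001" --pt "0 0 -0.001" --pt "0 0 0" --pt "0 0 0" --yaw '[0, 0, 0, 0]'

```text
time: 11.05
eef_pos: [563.9, -222.4, 301.8]
tool_rot: [0.0, 0.845, 0.535, 0.0]
ft_force: [-0.7, 0.7, 3.5]
opening: 0.372
gripper_force: 59.9
```

Spring contact came exactly at the expected depth (12 mm, about 4.4 N), so the lugs are in the slots. Pushing in.

Call:
arm_command --pt "0 0 -0.001" --pt "0 0 -0.001" --pt "0 0 -0.001" --pt "0 0 -0.001" --pt "0 0 0" --yaw '[0, 0, 0, 0, 0]'

```text
time: 11.47
eef_pos: [564.0, -222.4, 297.7]
tool_rot: [0.0, 0.845, 0.535, 0.0]
ft_force: [-0.7, 0.0, 5.5]
opening: 0.366
gripper_force: 60.1
```

Call:
arm_command --pt "0 0 -0.001" --pt "0 0 -0.001" --pt "0 0 -0.001" --pt "0 0 -0.001" --pt "0 0 0" --yaw '[0, 0, 0, 0, 0]'

```text
time: 11.88
eef_pos: [564.0, -222.3, 293.8]
tool_rot: [0.0, 0.845, 0.535, 0.0]
ft_force: [-1.0, -0.2, 7.3]
opening: 0.366
gripper_force: 60.2
```

Call:
arm_command --pt "0 0 -0.001" --pt "0 0 -0.0005" --pt "0 0 0" --yaw '[0, 0, 0]'

```text
time: 12.13
eef_pos: [564.0, -222.3, 292.5]
tool_rot: [0.0, 0.845, 0.535, 0.0]
ft_force: [-1.8, 0.1, 7.2]
opening: 0.369
gripper_force: 60.4
```

Depth is about 23.5 mm. Starting the clockwise twist.

Call:
arm_command --pt "0 0 0" --pt "0 0 0" --pt "0 0 0" --pt "0 0 0" --pt "0 0 0" --pt "0 0 0" --yaw '[-2, -3, -3, -3, -3, 0]'

```text
time: 12.63
eef_pos: [564.3, -222.5, 292.9]
tool_rot: [0.001, 0.904, 0.427, 0.001]
ft_force: [-1.2, 0.1, 7.9]
opening: 0.367
gripper_force: 60.3
```

```bash
python3 -c "
from rig import arm
s=arm.read_state();print(s['ft_force'],s['ft_torque'],s['eef_pos'],s['tool_rot'])"
```

```text
[-1.18413002  0.12284953  7.89380319] [ 0.07788234  0.22417534 -0.03118737] [ 564.34956375 -222.52277158  292.85273822] [7.07305546e-04 9.04104482e-01 4.27310562e-01 5.17817666e-04]
```

Call:
arm_command --pt "0 0 0" --pt "0 0 0" --pt "0 0 0" --pt "0 0 0" --pt "0 0 0" --pt "0 0 0" --pt "0 0 0" --pt "0 0 0" --pt "0 0 0" --pt "0 0 0" --yaw '[-5, -5, -5, -5, -5, -5, -5, -5, -5, 0]'

```text
time: 13.47
eef_pos: [564.5, -222.6, 293.0]
tool_rot: [0.001, 0.999, 0.048, 0.001]
ft_force: [-0.6, 0.0, 6.7]
opening: 0.366
gripper_force: 60.4
```

```bash
cat > st.py <<'E'
from rig import arm
import numpy as np
s=arm.read_state();q=s['tool_rot'];print(s['time'],np.round(s['ft_force'],1),np.round(s['ft_torque'],3),np.round(s['eef_pos'],1),"yaw",np.degrees(2*np.arctan2(q[2],q[1])).round(1),s['opening'].__round__(3))
E
python3 st.py
```

```text
13.4667 [-0.6  0.   6.7] [ 0.046  0.129 -0.045] [ 564.5 -222.6  293. ] yaw 5.5 0.366
```

Call:
arm_command --pt "0 0 0" --pt "0 0 0" --pt "0 0 0" --pt "0 0 0" --pt "0 0 0" --yaw '[-3, -3, -3, -2, 0]'

```text
time: 13.88
eef_pos: [564.5, -222.6, 293.0]
tool_rot: [0.0, 0.999, -0.047, 0.001]
ft_force: [0.2, -0.7, 7.9]
opening: 0.371
gripper_force: 60.3
```

```bash
python3 st.py
```

```text
13.8833 [ 0.2 -0.7  7.9] [ 0.03   0.162 -0.061] [ 564.5 -222.6  293. ] yaw -5.4 0.371
```

Turned about 70° with no resistance. Now small steps to the stop.

Call:
arm_command --pt "0 0 0" --pt "0 0 0" --pt "0 0 0" --pt "0 0 0" --yaw '[-1.5, -1.5, -1, 0]'

```text
time: 14.22
eef_pos: [564.5, -222.6, 292.9]
tool_rot: [0.0, 0.997, -0.081, 0.001]
ft_force: [-0.7, -0.0, 7.0]
opening: 0.369
gripper_force: 60.4
```

```bash
python3 st.py
```

```text
14.2167 [-0.7 -0.   7. ] [ 0.025  0.147 -0.033] [ 564.5 -222.6  292.9] yaw -9.3 0.369
```

Call:
arm_command --pt "0 0 0" --pt "0 0 0" --pt "0 0 0" --pt "0 0 0" --yaw '[-1, -1, -1, 0]'

```text
time: 14.55
eef_pos: [564.5, -222.6, 292.9]
tool_rot: [0.0, 0.994, -0.107, 0.001]
ft_force: [-2.0, 0.3, 7.3]
opening: 0.37
gripper_force: 60.4
```

```bash
python3 st.py
```

```text
14.55 [-2.   0.3  7.3] [0.009 0.173 0.018] [ 564.5 -222.6  292.9] yaw -12.3 0.37
```

Call:
arm_command --pt "0 0 0" --pt "0 0 0" --pt "0 0 0" --pt "0 0 0" --yaw '[-1, -1, 0, 0]'

```text
time: 14.88
eef_pos: [564.6, -222.4, 292.9]
tool_rot: [0.0, 0.992, -0.124, 0.001]
ft_force: [-0.9, 0.4, 7.6]
opening: 0.367
gripper_force: 60.5
```

```bash
python3 st.py
```

```text
14.8833 [-0.9  0.4  7.6] [0.097 0.078 0.085] [ 564.6 -222.4  292.9] yaw -14.2 0.367
```

Call:
arm_command --pt "0 0 0" --pt "0 0 0" --pt "0 0 0" --pt "0 0 0" --yaw '[-1, -1, 0, 0]'

```text
time: 15.22
eef_pos: [564.7, -222.1, 292.9]
tool_rot: [0.0, 0.99, -0.141, 0.001]
ft_force: [0.5, 0.8, 6.0]
opening: 0.363
gripper_force: 60.6
```

```bash
python3 st.py
```

```text
15.2167 [0.5 0.8 6. ] [ 0.229 -0.016  0.101] [ 564.7 -222.1  292.9] yaw -16.2 0.363
```

Call:
arm_command --pt "0 0 0" --pt "0 0 0" --pt "0 0 0" --pt "0 0 0" --yaw '[-1, -1, 0, 0]'

```text
time: 15.55
eef_pos: [564.8, -222.0, 292.9]
tool_rot: [-0.0, 0.987, -0.158, 0.001]
ft_force: [0.2, 0.6, 7.0]
opening: 0.368
gripper_force: 61.1
```

```bash
python3 st.py
```

```text
15.55 [0.2 0.6 7. ] [ 0.278 -0.031  0.339] [ 564.8 -222.   292.9] yaw -18.2 0.368
```

Call:
arm_command --pt "0 0 0" --pt "0 0 0" --pt "0 0 0" --pt "0 0 0" --yaw '[-1, -1, 0, 0]'

```text
time: 15.88
eef_pos: [564.8, -221.9, 292.9]
tool_rot: [-0.0, 0.985, -0.175, 0.001]
ft_force: [0.5, 1.0, 7.4]
opening: 0.371
gripper_force: 61.7
```

```bash
python3 st.py
```

```text
15.8833 [0.5 1.  7.4] [ 0.301 -0.071  0.502] [ 564.8 -221.9  292.9] yaw -20.1 0.371
```

Torque of 0.5 N·m means it is at the stop. Letting it up into the pocket while holding the twist.

Call:
arm_command --pt "0 0 0.001" --pt "0 0 0.001" --pt "0 0 0.001" --pt "0 0 0" --pt "0 0 0" --yaw '[0, 0, 0, 0, 0]'

```text
time: 16.3
eef_pos: [564.6, -221.9, 295.0]
tool_rot: [-0.0, 0.985, -0.175, 0.001]
ft_force: [5.2, 1.0, -4.6]
opening: 0.368
gripper_force: 60.4
```

```bash
python3 st.py
```

```text
16.3 [ 5.2  1.  -4.6] [ 0.176 -1.343  0.504] [ 564.6 -221.9  295. ] yaw -20.2 0.368
```

Call:
arm_command --pt "0 0 0.0005" --pt "0 0 0.0005" --pt "0 0 0" --pt "0 0 0" --yaw '[0, 0, 0, 0]'

```text
time: 16.63
eef_pos: [564.6, -221.9, 296.0]
tool_rot: [-0.0, 0.985, -0.175, 0.001]
ft_force: [5.8, -0.1, -3.7]
opening: 0.364
gripper_force: 60.3
```

```bash
python3 st.py
```

```text
16.6333 [ 5.8 -0.1 -3.7] [ 0.175 -1.389  0.491] [ 564.6 -221.9  296. ] yaw -20.2 0.364
```

Call:
arm_command --pt "0 0 0.0005" --pt "0 0 0.0005" --pt "0 0 0" --pt "0 0 0" --yaw '[0, 0, 0, 0]'

```text
time: 16.97
eef_pos: [564.5, -221.9, 296.8]
tool_rot: [-0.0, 0.985, -0.175, 0.001]
ft_force: [5.9, 0.4, -5.2]
opening: 0.365
gripper_force: 60.3
```

```bash
python3 st.py
```

```text
16.9667 [ 5.9  0.4 -5.2] [ 0.133 -1.431  0.5  ] [ 564.5 -221.9  296.8] yaw -20.2 0.365
```

Call:
arm_command --pt "0 0 0" --pt "0 0 0" --pt "0 0 0" --yaw '[1, 1, 0]'

```text
time: 17.22
eef_pos: [564.4, -221.9, 297.1]
tool_rot: [-0.0, 0.987, -0.158, 0.001]
ft_force: [5.3, 1.6, -3.0]
opening: 0.37
gripper_force: 60.0
```

```bash
python3 st.py
```

```text
17.2167 [ 5.3  1.6 -3. ] [ 0.3   -1.256  0.278] [ 564.4 -221.9  297.1] yaw -18.2 0.37
```

Call:
arm_command --pt "0 0 0" --pt "0 0 0" --pt "0 0 0" --pt "0 0 0" --pt "0 0 0" --yaw '[1, 1, 1, 0, 0]'

```text
time: 17.63
eef_pos: [564.2, -222.0, 297.2]
tool_rot: [-0.0, 0.991, -0.133, 0.0]
ft_force: [4.6, 1.4, -2.9]
opening: 0.368
gripper_force: 59.5
```

```bash
python3 st.py
```

```text
17.6333 [ 4.6  1.4 -2.9] [ 0.444 -1.16   0.108] [ 564.2 -222.   297.2] yaw -15.3 0.368
```

Call:
arm_command --pt "0 0 0.0005" --pt "0 0 0.0005" --pt "0 0 0" --pt "0 0 0" --yaw '[0, 0, 0, 0]'

```text
time: 17.97
eef_pos: [564.2, -222.0, 297.3]
tool_rot: [-0.0, 0.991, -0.133, 0.0]
ft_force: [7.4, 0.3, -9.9]
opening: 0.369
gripper_force: 60.1
```

```bash
python3 st.py
```

```text
17.9667 [ 7.4  0.3 -9.9] [ 0.156 -1.731  0.047] [ 564.2 -222.   297.3] yaw -15.3 0.369
```

The lift is now blocked by the pocket roof and the torque is near zero: it is locked. Relaxing and releasing.

Call:
arm_command --pt "0.0003 0 -0.0005" --pt "0.0003 0 -0.0005" --pt "0 0 0" --yaw '[0, 0, 0]'

```text
time: 18.22
eef_pos: [564.5, -222.0, 297.1]
tool_rot: [-0.0, 0.991, -0.133, -0.0]
ft_force: [3.1, 1.6, -1.0]
opening: 0.366
gripper_force: 61.4
```

Call:
arm_command --pt "0 0 0" --pt "0 0 0" --pt "0 0 0" --pt "0 0 0" --pt "0 0 0" --pt "0 0 0" --pt "0 0 0" --pt "0 0 0" --pt "0 0 0" --pt "0 0 0" --yaw '[0, 0, 0, 0, 0, 0, 0, 0, 0, 0]' --jaw 0.0854

```text
time: 19.05
eef_pos: [564.5, -222.3, 297.2]
tool_rot: [0.0, 0.991, -0.133, -0.0]
ft_force: [0.6, -0.7, 0.3]
opening: 0.999
gripper_force: 0.0
```

Call:
arm_command --pt "0 0 0.003" --pt "0 0 0.005" --pt "0 0 0.01" --pt "0 0 0.015" --pt "0 0 0.02" --pt "0 0 0.03" --pt "0 0 0.03" --pt "0 0 0.03" --pt "0 0 0" --pt "0 0 0" --yaw '[0, 0, 0, 0, 0, 0, 0, 0, 0, 0]'

```text
time: 19.88
eef_pos: [564.9, -222.5, 443.3]
tool_rot: [0.001, 0.991, -0.133, 0.003]
ft_force: [-0.5, -0.0, -1.2]
opening: 0.996
gripper_force: 0.0
```

Call:
arm_command --pt "-0.02 -0.03 0" --pt "-0.02 -0.03 0" --pt "-0.02 -0.03 0" --pt "-0.02 -0.03 0" --pt "-0.02 -0.03 0" --pt "-0.01 -0.03 0" --pt "0 -0.03 0" --pt "0 -0.02 0" --pt "0 0 0" --pt "0 0 0" --yaw '[0, 0, 0, 0, 0, 0, 0, 0, 0, 0]'

```text
time: 20.72
eef_pos: [453.7, -453.0, 439.0]
tool_rot: [-0.001, 0.991, -0.134, -0.001]
ft_force: [0.1, -0.0, -0.1]
opening: 0.997
gripper_force: 0.0
```

```bash
python3 st.py; python3 - <<'E'
from h import *
ps,d=save("side","pics/s4.png");pt,dt=save("top","pics/t4.png")
a=cv2.resize(ps[110:230,335:455],(400,400),interpolation=cv2.INTER_CUBIC);b=cv2.resize(pt[205:325,405:525],(400,400),interpolation=cv2.INTER_CUBIC)
cv2.imwrite("pics/c4.png",np.hstack([a,b])[:,:,::-1])
R,C=np.mgrid[0:480,0:640]
h=cv2.cvtColor(pt,cv2.COLOR_RGB2HSV);m=(h[...,0]<22)&(h[...,0]>3)&(h[...,1]>120)&(C>420)&(C<520)&(R>210)&(R<320)
W=unproj("top",np.c_[R[m],C[m]],dt[m]);z=np.percentile(W[:,2],80);print("lens top z",z)
t=W[abs(W[:,2]-z)<4][:,:2];print(cv2.minAreaRect(t.astype(np.float32)),t.mean(0))
E
```

```text
20.7167 [ 0.1 -0.  -0.1] [-0.013 -0.043  0.018] [ 453.7 -453.   439. ] yaw -15.4 0.997
lens top z 166.85190869420003
((564.563232421875, -223.48545837402344), (33.924747467041016, 56.46140670776367), 74.88410949707031) [ 564.29058034 -223.22508455]
```

View pics/c4.png

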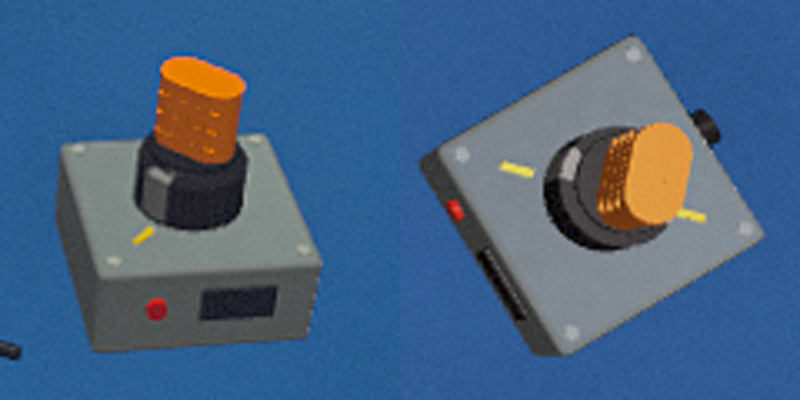

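The lamp stands upright on the base with its long axis at about -15° and its top at the locked height. Handing in.

```bash
python3 -c "
from rig import arm
print(arm.job_done())"
```

```text
the job is handed in; nothing more can be done
None
```

The orange lamp is in the station's bayonet base: pushed in, twisted clockwise to its stop and let up into the locking pocket. After release the cameras showed it upright at the locked height. I handed the job in at about 21 s without touching the spare lamp, handset or screwdriver; no verdict came back.

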